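Make up two wood-finishing kits

TASK

Make up two finishing kits from the stock on the bench: the blue tin, the cork sanding block and the brush with the plain wooden handle go in the blue tray, and the amber jar and the black-handled scraper go in the yellow tray. In its tray, stand the tin or jar upright on the round dark pad, lay the block flat on the white square pad, and lay the brush or scraper flat along the long bay (either way round), each lying wholly within its bay and let go. Keep the tin and the jar upright all the time, and leave the red tin and the red-handled brush where they are.

Things in the scene. Friction and masses are not known exactly. Their poses are not given: they have to be found in the camera images.
- blue_tray: Blue plastic kit tray. 184 (x) x 158 mm, fixed. Origin: centre of underside, on the bench. Floor 4 mm thick; walls 4 mm thick, tops 9 mm above the bench. Bays by centre (x, y) mm and inner size: long bay (0, 44), 176 x 62, along x; round dark pad (45, -33), 86 x 84; white square pad (-45, -33), 86 x 84. Pads flush with the floor.
- yellow_tray: Yellow plastic kit tray. 184 (x) x 158 mm, fixed. Origin: centre of underside, on the bench. Floor 4 mm thick; walls 4 mm thick, tops 9 mm above the bench. Bays by centre (x, y) mm and inner size: long bay (0, 44), 176 x 62, along x; round dark pad (45, -33), 86 x 84; third bay (-45, -33), already filled by a fixed stack of red-brown sanding discs, 60 across, top 16 above the bench. Pad flush.
- blue_tin: Small blue paint tin with a white paper band, 58 mm in diameter and 60 mm high, upright. Origin: centre of the underside; z is its axis, up. About 0.2 kg.
- amber_jar: Brown-amber glass jar with a white screw cap (50 mm wide, the top 16 mm), 58 mm in diameter and 60 mm high, upright. Origin: centre of the underside; z is its axis, up. About 0.2 kg.
- cork_block: Cork sanding block with a black sole, 60 (its x) x 56 (its y) x 34 mm high, lying on its sole. Origin: centre of the underside; z up. About 0.06 kg.
- wood_brush: Flat brush with a plain pale wooden handle. Lies flat, 150 mm long along x, 36 wide at most, 20 high. Handle 24 wide, 20 high from x = -75 to +15 mm, then ferrule and bristles. Origin: on the underside at mid-length, near the balance point, good to grasp across; z up. About 0.07 kg.
- scraper: Scraper with a black handle and a steel blade. Lies flat, 150 mm long along x, 36 wide at most (blade). Handle 26 wide, 20 high from x = -75 to +20 mm, then the 3 mm blade, raised 7 mm. Origin: on the underside at mid-length, near the balance point, good to grasp across; z up. About 0.09 kg.
- red_tin: Small red paint tin with a white paper band, not wanted in either kit, to be left alone. 58 mm in diameter and 60 mm high, upright. Origin: centre of the underside; z is its axis, up.
- red_brush: Flat brush with a red plastic handle, not wanted in either kit, to be left alone. Lies flat, 150 mm long along x, 36 wide at most, 20 high. Handle 24 wide, 20 high from x = -75 to +15 mm, then ferrule and bristles. Origin: on the underside at mid-length, near the balance point, good to grasp across; z up.
Mind the look-alikes: they are no part of the job. Of the things that look like the scraper, take the one that is farthest to the robot's left at the start. What is shaped like the blue_tin but turquoise is not meant.

How it is judged:
By the outcome, as a careful person would: the job done as asked, in the order asked, and still so for the second after the job is handed in, with the robot touching nothing.
It also fails if it takes over 144 s, if anything falls off the work surface, if the arm or the gripper's body presses on something with over 40 N, if the wrist force passes 120 N, or if a joint passes its speed limit or range.

ROBOT

A 7-joint arm with a two-finger parallel gripper is mounted at the origin on the work surface. World frame = base frame: x ahead of the robot, y to its left, z up, the work surface at z = 0. Lengths are in m, angles in rad, forces in N, time in s.
With the tool pointing down it reaches from about 0.425 to 0.95 m from the base axis. Payload 4.7 kg.
Tool frame: the origin (TCP) lies on the centre line of the jaws, within the pads' length; the fingertips stand 17 mm ahead of it and the grasp point (between the pads) lies 2 mm behind it; z points along the fingers, y is the line along which they close (so a half turn about z gives the same grasp; the last joint's range is limited). The gripper opens to 87 mm and grips with 3 to 60 N. Pads are 19 mm wide; open, the fingers measure 117 mm over their backs; the gripper's body (75 mm by 190 mm) begins 51 mm behind the grasp point.
Start: joints at [-1.155, 0.469, -0.049, 1.532, 0.024, 1.141, -0.082], TCP at [0.29, 0.609, 0.203] pointing down, gripper open.
Joint ranges: [-2.59, 2.59], [-0.33, 1.99], [-1.39, 1.29], [0.1, 2.45], [-1.04, 4.18], [0.21, 1.99], [-2.66, 2.66]. Speed limits (rad/s): [2.57, 2.57, 3.14, 3.14, 3.14, 3.14, 3.14].

INTERFACE

Orientations are given as a 3x3 rotation matrix whose columns are the frame's x, y, z axes.
In Python, from bench import monitor, optics, ticket gives the robot as it stands.
- The arm moves only by the shell command python3 -m pendant 'ROWS'. ROWS is JSON, a list of rows, each an object of numbers: "grip": the opening, from 0 (shut) to 1 (fully open); "dx", "dy", "dz": the shift along the world's x, y, z in cm; "rx", "ry", "rz": the turn, a rotation vector about the world's x, y, z in degrees. In form: [{"grip": .., "dx": .., "dy": .., "dz": .., "rx": .., "ry": .., "rz": ..}, ...]. A call has 1 to 8 rows; each row is the pose to reach, as a shift and turn from the pose commanded when the call began; what a row does not reach only later rows make up. A row lasts 1/10 s, in which the tool goes at most 50 mm and 8.59 degrees, less where a joint would pass 70% of its speed; a pose out of reach is approached as far as the arm can. A call with a gripper value outside its range is refused whole. The fingers move at their own pace and stop on an object; the grip force is fixed at half the most. Time passes only in rows, so rows that repeat a pose let the fingers close. It gives the time, the measured TCP pose, the force, the opening and the grip force at its end, in the units of the state.
- monitor.read_state(): the state, without advancing time (a new reading comes with each control period).
- optics.read_camera(name): name is "scene" or "side" or "wrist"; returns (picture, depth): 400x640x3 uint8, red, green, blue; 400x640 float32, m along the optical axis (not along the pixel's ray), 0 where there is no reading.
- optics.camera_info(name): a dict with "vertical_fov" (degrees; the focal length in pixels is half the picture's height over the tangent of half this angle, whatever the lens; pixels are square), "cx", "cy" (the principal point, pixels), "k1" (the pictures are not rectified: a ray, as slopes to the right and down, at radius r is drawn at 1 + k1 r^2 times it, then the intrinsics apply), "R" (3x3) and "t" (3): a world point X has camera coordinates R X + t; the wrist camera has in their place "hand_eye" (4x4, takes a point from camera to tool coordinates, whose origin is the TCP and whose axes are the flange's). Camera axes: x right, y down, z forward; pixel columns grow to the right and rows downward; lengths in m; the calibration is good to about 2 mm. A picture is of the moment at which its call begins: read the wrist's pose just before it. camera_info takes no time and is no camera call.
- ticket.hand_in(): hands the job in; it is judged then, once.
The state is a dict: "time_s": time; "q": joint angles; "qd": joint speeds; "tau": joint torques, N m; "tcp_pos": TCP position; "orientation": TCP orientation; "contact_force": force on the tool from outside, world axes, zero at the start; "moment": the same for the moment, N m; "grip_width": opening from 0.0 (shut) to 1.0 (fully open); "grip_force": force on a finger pad.
Only numpy, scipy, OpenCV 4.12 (cv2) and the standard library are available. Lean on these libraries where they do the work, as an engineer would, in place of code of your own. Each camera call takes 0.05 s, during which the arm holds its last target. There are 200 camera calls.

## Working session

There is one attempt and no reset: what is moved stays moved. The work goes in short steps, Python scripts to look and compute and a shell command to move; the robot and the scene stay as the last step left them, time stands still between calls to the robot, and variables do not carry over. Pictures are saved under pics/ and viewed, at most 14 in all, crops included, and the job is handed in when it is done.

```bash
ls; mkdir -p pics; cat > h.py <<'E'
import numpy as np, cv2
from bench import monitor, optics, ticket
def K(n):
    i=optics.camera_info(n); f=200/np.tan(np.radians(i["vertical_fov"])/2); return i,f
def grab(n,name):
    s=monitor.read_state(); p,d=optics.read_camera(n)
    cv2.imwrite(f"pics/{name}.png",p[:,:,::-1]); np.savez(f"pics/{name}.npz",p=p,d=d,T=s["tcp_pos"],R=s["orientation"]); return p,d,s
def rays(n,uv):
    i,f=K(n); uv=np.asarray(uv,float).reshape(-1,2)
    y=(uv-[i["cx"],i["cy"]])/f; x=y.copy()
    for _ in range(30): x=y/(1+i["k1"]*(x**2).sum(1,keepdims=True))
    return np.c_[x,np.ones(len(x))]
def toworld(n,C,s=None):
    i,_=K(n)
    if "hand_eye" in i:
        H=np.array(i["hand_eye"]); return (C@H[:3,:3].T+H[:3,3])@np.array(s[1]).T+np.array(s[0])
    R=np.array(i["R"]);t=np.array(i["t"]); return (C-t)@R
def atz(n,uv,z,s=None):
    "pixels -> world points on plane z"
    r=rays(n,uv); o=toworld(n,np.zeros((1,3)),s); d=toworld(n,r,s)-o
    return o+d*((z-o[:,2])/d[:,2])[:,None]
def cloud(n,d,s=None):
    v,u=np.mgrid[0:400,0:640]; r=rays(n,np.c_[u.ravel(),v.ravel()])
    return toworld(n,r*d.ravel()[:,None],s).reshape(400,640,3)
E
python3 - <<'E'
from h import *
for n in ("scene","side","wrist"):
    p,d,s=grab(n,n+"0"); i,f=K(n); print(n,f,i, (d>0).mean())
print(s["time_s"],s["tcp_pos"],np.round(s["orientation"],3),s["grip_width"])
E
```

```text
pics
scene 428.65932311422375 {'vertical_fov': 50.02478251168592, 'cx': 320.5096499273947, 'cy': 203.31265097612325, 'k1': -0.10175541817680732, 'R': array([[ 0.10156556,  0.99456353,  0.02297435],
       [ 0.60701955, -0.04365979, -0.79348667],
       [-0.78816985,  0.0945368 , -0.60815383]]), 't': array([-0.04692584, -0.26097609,  1.50899253])} 0.99584765625
side 501.0200960277367 {'vertical_fov': 43.52234370118952, 'cx': 317.8366441213298, 'cy': 203.7623970852842, 'k1': -0.004727786381281892, 'R': array([[ 0.98657786, -0.16286077,  0.01185309],
       [-0.07953489, -0.54266375, -0.83617597],
       [ 0.1426125 ,  0.82400996, -0.54833316]]), 't': array([-0.46907534,  0.0725656 ,  1.30274817])} 0.99401171875
wrist 345.3943326887169 {'vertical_fov': 60.14582740557068, 'cx': 320.4520593074984, 'cy': 194.16928495616105, 'k1': -0.05345261203063211, 'hand_eye': array([[-3.59428297e-04, -9.58709704e-01, -2.84386313e-01,
         7.91520853e-02],
       [ 9.99999934e-01, -3.61203541e-04, -4.62010021e-05,
        -3.46591670e-04],
       [-5.84279942e-05, -2.84386310e-01,  9.58709770e-01,
        -1.81485051e-01],
       [ 0.00000000e+00,  0.00000000e+00,  0.00000000e+00,
         1.00000000e+00]])} 0.9960703125
0.1 [0.29017275 0.60882332 0.20210169] [[-0.903  0.43  -0.001]
 [ 0.43   0.903 -0.002]
 [-0.    -0.002 -1.   ]] 1.0004025266952714
```

```bash
python3 -m pendant --help 2>&1 | head -5; ls -la
```

```text
invalid input: not JSON, or not a number
total 16
drwxr-xr-x  3 agent agent 4096 Nov 28 23:00 .
drwxr-xr-x 23 root  root  4096 Nov 28 23:00 ..
-rw-r--r--  1 agent agent 1131 Nov 28 23:00 h.py
drwxr-xr-x  2 agent agent 4096 Nov 28 23:00 pics
```

View pics/scene0.png

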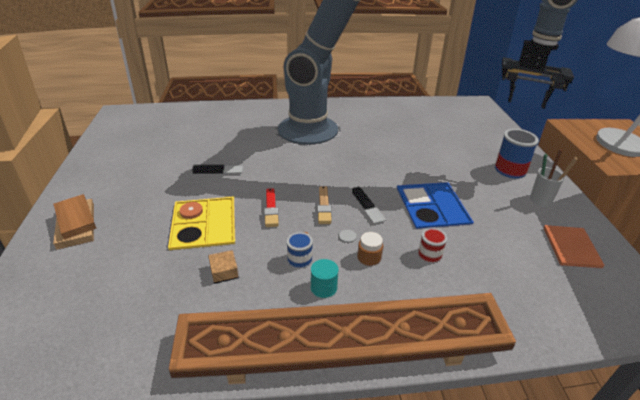

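View pics/side0.png

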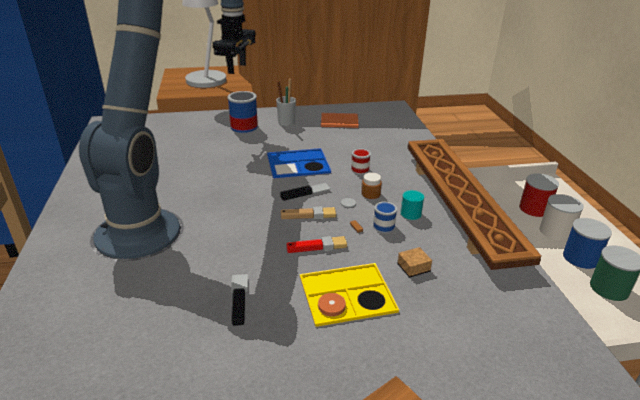

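Scene (camera facing the robot): red brush (271,208), wood brush (324,205), scraper wanted (368,205; the decoy is at (217,169), robot's right), blue tray (434,205), yellow tray (203,222), cork (223,266), blue tin (300,249), turquoise decoy (324,278), amber jar (371,248), red tin (432,245). The side view agrees; a small brown item (356,226) and a grey disc (348,203) also lie there.

```bash
python3 - <<'E'
from h import *
for n in ("scene","side"):
    z=np.load(f"pics/{n}0.npz"); P=cloud(n,z["d"])
    inb=(P[...,0]>.2)&(P[...,0]<.8)&(abs(P[...,1])<.5)
    t=inb&(abs(P[...,2])<.005); print(n,"table z",np.median(P[...,2][t]))
    m=(inb&(P[...,2]>.011)&(P[...,2]<.1)).astype(np.uint8)
    k,L,S,C=cv2.connectedComponentsWithStats(m,connectivity=4)
    for j in range(1,k):
        if S[j,4]<40: continue
        q=P[L==j]; top=np.percentile(q[:,2],95); w=q[q[:,2]>top-.006]
        r=cv2.minAreaRect((w[:,:2]*1000).astype(np.float32))
        print(C[j].round(),S[j,4],"top %.3f"%top,"col",z["p"][L==j].mean(0).round(),"rect mm",np.round(r[0],1),np.round(r[1],1),round(r[2],1))
    # ortho view
    g=np.mgrid[0:500,0:900]; X=.8-g[0]/1000*1.2; Y=.5-g[1]/1000*1.2
    i,f=K(n); c=np.stack([X,Y,0*X],-1)@np.array(i["R"]).T+np.array(i["t"]); s=c[...,:2]/c[...,2:]
    s=s*(1+i["k1"]*(s**2).sum(-1,keepdims=True))*f+[i["cx"],i["cy"]]
    o=cv2.remap(z["p"],s[...,0].astype(np.float32),s[...,1].astype(np.float32),cv2.INTER_LINEAR)
    cv2.imwrite(f"pics/ortho_{n}.png",cv2.resize(o[:,:,::-1],(800,444)))
E
```

```text
scene table z 0.0006943033686016661
[209. 168.] 221 top 0.022 col [35. 34. 36.] rect mm [ 252.5 -317.3] [28.8 96.2] 0.8
[324. 206.] 397 top 0.022 col [165. 142. 110.] rect mm [450.5   8.8] [ 32.7 151.5] 86.1
[363. 198.] 252 top 0.022 col [38. 38. 39.] rect mm [432.7 118.6] [94.7 27. ] 15.9
[271. 208.] 412 top 0.022 col [182. 114.  94.] rect mm [ 448.7 -132.8] [155.9  34.4] 1.1
[191. 209.] 276 top 0.018 col [189. 117.  83.] rect mm [ 449.5 -342.2] [60.4 58. ] 47.0
[432. 244.] 728 top 0.063 col [131.  82.  79.] rect mm [651.2 242.8] [58.2 57.1] 60.0
[299. 248.] 753 top 0.062 col [ 90. 103. 127.] rect mm [642.1 -67. ] [56.3 59.1] 87.2
[370. 248.] 669 top 0.061 col [145. 127. 112.] rect mm [649.6  96. ] [47.8 50.3] 39.0
[223. 265.] 682 top 0.037 col [160. 123.  87.] rect mm [ 667.  -239.6] [63.9 56.8] 13.3
[324. 276.] 853 top 0.062 col [ 43. 128. 124.] rect mm [733.1 -21.6] [56.7 59.6] 57.1
side table z 0.000418217545006971
[360. 159.] 380 top 0.062 col [130.  77.  72.] rect mm [649.8 237.8] [57.2 56.2] 86.8
[371. 184.] 413 top 0.061 col [137. 116.  95.] rect mm [646.5  91.6] [51.3 50.7] 45.8
[296. 191.] 224 top 0.022 col [27. 27. 28.] rect mm [428.9 113.5] [94.3 33.3] 17.0
[412. 202.] 518 top 0.062 col [ 14. 120. 115.] rect mm [729.6 -23.9] [59.3 59. ] 27.6
[384. 215.] 559 top 0.062 col [ 83.  98. 122.] rect mm [640.2 -68.8] [60.1 57.3] 82.9
[309. 211.] 429 top 0.022 col [158. 133.  97.] rect mm [446.2   5.8] [ 38.8 146.5] 86.0
[317. 243.] 546 top 0.022 col [176.  87.  67.] rect mm [ 447.2 -134.1] [ 40.1 147.1] 86.1
[414. 260.] 634 top 0.036 col [151. 112.  69.] rect mm [ 665.9 -244.4] [62.6 59. ] 13.0
[238. 304.] 441 top 0.023 col [24. 23. 24.] rect mm [ 249.6 -321.4] [96.9 25.8] 86.5
[331. 303.] 479 top 0.019 col [195. 112.  67.] rect mm [ 447.8 -346. ] [62.2 58. ] 80.5
```

View pics/ortho_scene.png

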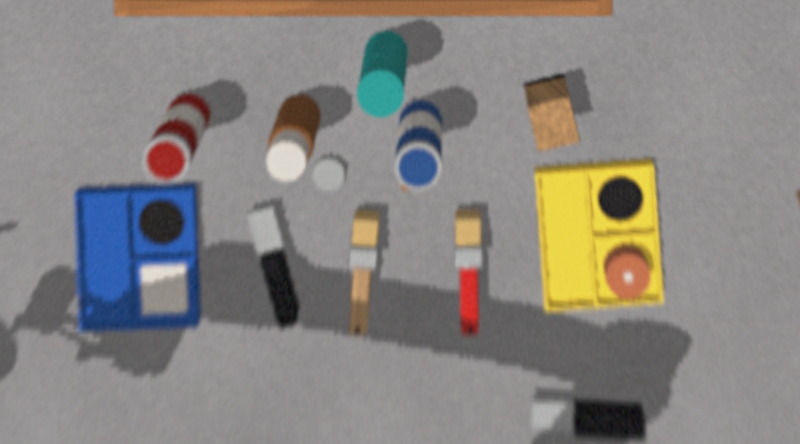

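Top-down remap: red tin, jar, grey disc, blue tin, turquoise tin and cork sit in the far row. Blue tray's long bay is on +y, round pad far; yellow is likewise with a slight yaw. Next, the tray poses.

```bash
python3 - <<'E'
from h import *
for n in ("scene","side"):
    z=np.load(f"pics/{n}0.npz"); P=cloud(n,z["d"]); hsv=cv2.cvtColor(z["p"],cv2.COLOR_RGB2HSV)
    ok=(P[...,0]>.3)&(P[...,0]<.62)
    for nm,lo,hi,yy in (("blue",100,125,(.18,.5)),("yellow",22,35,(-.5,-.24))):
        m=ok&(hsv[...,0]>=lo)&(hsv[...,0]<=hi)&(hsv[...,1]>120)&(P[...,1]>yy[0])&(P[...,1]<yy[1])
        m=m.astype(np.uint8);k,L,S,C=cv2.connectedComponentsWithStats(m); j=1+S[1:,4].argmax()
        v,u=np.nonzero(L==j); w=atz(n,np.c_[u,v],.009)[:,:2]*1000
        r=cv2.minAreaRect(w.astype(np.float32)); print(n,nm,np.round(r[0],1),np.round(r[1],1),round(r[2],1))
        # dark pad
        y0=yy; g=z["p"].max(2)<60; m=(ok&g&(P[...,2]<.009)&(P[...,1]>yy[0])&(P[...,1]<yy[1])).astype(np.uint8)
        k,L,S,C=cv2.connectedComponentsWithStats(m); 
        for j in range(1,k):
            if S[j,4]>100: print("  dark",S[j,4],(atz(n,[C[j]],.004)[0]*1000).round(1))
    # brush/scraper axis by PCA
    for nm,c in (("wood",(.448,.007)),("scr",(.43,.116)),("cork",(.667,-.242))):
        s=(P[...,2]>(.009))&(np.hypot(P[...,0]-c[0],P[...,1]-c[1])<.1)&(abs(P[...,1]-c[1])<.06)
        w=P[s][:,:2]*1000; r=cv2.minAreaRect(w.astype(np.float32)); d=np.linalg.svd(w-w.mean(0),full_matrices=False)[2][0]
        print(n,nm,np.round(r[0],1),np.round(r[1],1),round(r[2],1),"yaw",np.degrees(np.arctan(d[1]/d[0])).round(1))
E
```

```text
scene blue [463.3 310. ] [188.6 161.3] 2.0
  dark 196 [505.7 280.5   4. ]
scene yellow [ 494.2 -309.3] [191.4 152.4] 4.1
  dark 241 [ 537.2 -335.8    4. ]
scene wood [450.4   7.9] [ 34.1 151.6] 86.7 yaw -4.4
scene scr [455.6 126. ] [142.7  37. ] 15.5 yaw 17.6
scene cork [ 636.5 -246.2] [127.4  61.4] 10.6 yaw 13.7
side blue [460.  299.6] [182.9 171.9] 2.1
  dark 111 [506.7 274.8   4. ]
side yellow [ 489.9 -313.6] [185.9 164.7] 3.7
  dark 371 [ 538.1 -338.6    4. ]
side wood [447.5   5.1] [ 40.6 149.3] 85.4 yaw -4.0
side scr [453.6 124.5] [149.1  39.5] 12.9 yaw 17.0
side cork [ 636.7 -248.7] [127.5  61.7] 8.0 yaw -3.5
```

Everything measured agrees with the given sizes, and the tray pad positions match the tray fits within 3 mm. Moving towards the blue tin.

```bash
python3 -m pendant '[{"grip":1,"dx":17.5,"dy":-33,"dz":0,"rz":25.5},{"grip":1,"dx":17.5,"dy":-33,"dz":0,"rz":25.5},{"grip":1,"dx":17.5,"dy":-33,"dz":0,"rz":25.5},{"grip":1,"dx":17.5,"dy":-33,"dz":0,"rz":25.5},{"grip":1,"dx":17.5,"dy":-33,"dz":0,"rz":25.5},{"grip":1,"dx":17.5,"dy":-33,"dz":0,"rz":25.5},{"grip":1,"dx":17.5,"dy":-33,"dz":0,"rz":25.5},{"grip":1,"dx":17.5,"dy":-33,"dz":0,"rz":25.5}]'
```

```text
validation failed for argument at $[0]...
```

```bash
python3 -m pendant '[{"grip":1,"dx":17.5,"dy":-33,"dz":0,"rx":0,"ry":0,"rz":25.5},{"grip":1,"dx":17.5,"dy":-33,"dz":0,"rx":0,"ry":0,"rz":25.5},{"grip":1,"dx":17.5,"dy":-33,"dz":0,"rx":0,"ry":0,"rz":25.5},{"grip":1,"dx":17.5,"dy":-33,"dz":0,"rx":0,"ry":0,"rz":25.5},{"grip":1,"dx":17.5,"dy":-33,"dz":0,"rx":0,"ry":0,"rz":25.5},{"grip":1,"dx":17.5,"dy":-33,"dz":0,"rx":0,"ry":0,"rz":25.5},{"grip":1,"dx":17.5,"dy":-33,"dz":0,"rx":0,"ry":0,"rz":25.5},{"grip":1,"dx":17.5,"dy":-33,"dz":0,"rx":0,"ry":0,"rz":25.5}]'
```

```text
time_s: 0.95
tcp_pos: [0.4677, 0.2738, 0.203]
orientation: [[-1.0, 0.006, 0.001], [0.006, 1.0, -0.002], [-0.001, -0.002, -1.0]]
contact_force: [0.4, 0.3, 0.4]
grip_width: 0.995
grip_force: 0.0
```

```bash
python3 -m pendant '[{"grip":1,"dx":17.3,"dy":-34.2,"dz":-3,"rx":0,"ry":0,"rz":0},{"grip":1,"dx":17.3,"dy":-34.2,"dz":-3,"rx":0,"ry":0,"rz":0},{"grip":1,"dx":17.3,"dy":-34.2,"dz":-3,"rx":0,"ry":0,"rz":0},{"grip":1,"dx":17.3,"dy":-34.2,"dz":-3,"rx":0,"ry":0,"rz":0},{"grip":1,"dx":17.3,"dy":-34.2,"dz":-3,"rx":0,"ry":0,"rz":0},{"grip":1,"dx":17.3,"dy":-34.2,"dz":-3,"rx":0,"ry":0,"rz":0},{"grip":1,"dx":17.3,"dy":-34.2,"dz":-3,"rx":0,"ry":0,"rz":0},{"grip":1,"dx":17.3,"dy":-34.2,"dz":-3,"rx":0,"ry":0,"rz":0}]'
python3 - <<'E'
from h import *
p,d,s=grab("wrist","w1"); T=(s["tcp_pos"],s["orientation"]); print(s["time_s"],np.round(T[0],4),abs(s["qd"]).max())
P=cloud("wrist",d,T); m=((P[...,2]>.045)&(P[...,2]<.075)).astype(np.uint8)
k,L,S,C=cv2.connectedComponentsWithStats(m)
for j in range(1,k):
    if S[j,4]<300: continue
    q=P[L==j]; w=q[q[:,2]>.056]
    r=cv2.minAreaRect((w[:,:2]*1000).astype(np.float32)); print(C[j].round(),p[L==j].mean(0).round(),np.round(r[0],1),np.round(r[1],1),np.percentile(q[:,2],95))
print(np.median(P[...,2][abs(P[...,2])<.01]))
E
```

```text
time_s: 1.75
tcp_pos: [0.639, -0.0671, 0.1725]
orientation: [[-1.0, 0.003, -0.0], [0.003, 1.0, -0.002], [0.0, -0.002, -1.0]]
contact_force: [-0.4, 0.9, 0.1]
grip_width: 0.996
grip_force: 0.0
1.75 [ 0.639  -0.0671  0.1725] 0.5175762178576031
[319. 186.] [114. 135. 168.] [640.6 -67.9] [57.7 58. ] 0.061782890001282516
[627. 195.] [151.  95.  91.] [654.3 223.3] [54.7 20.7] 0.06127786839224945
[496. 191.] [208. 201. 191.] [646.9  94.1] [49.  48.8] 0.06091285795338297
[368. 261.] [ 28. 159. 153.] [714.2 -22. ] [25.1 57.5] 0.06154759117565526
[240. 349.] [87. 56. 37.] [0. 0.] [0. 0.] 0.05329941530911825
5.6932772250162245e-05
```

View pics/w1.png

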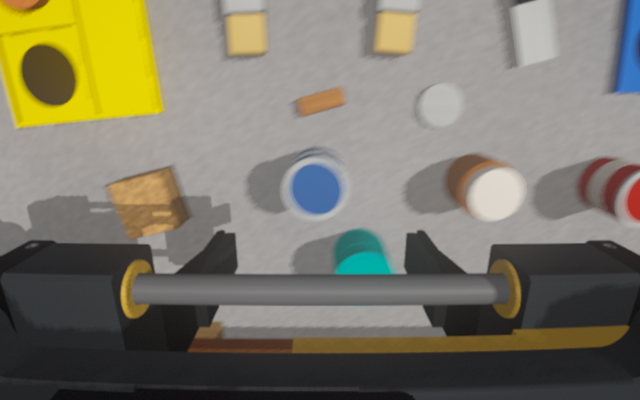

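The wrist view shows the blue tin's lid at (316,188), measured at (641,-68) mm, with the jaws either side of it in y and nothing in their way. The jar is at (647,94). I'm going down and closing.

```bash
python3 -m pendant '[{"grip":1,"dx":0,"dy":0,"dz":-4.8,"rx":0,"ry":0,"rz":0},{"grip":1,"dx":0,"dy":0,"dz":-9.6,"rx":0,"ry":0,"rz":0},{"grip":1,"dx":0,"dy":0,"dz":-13,"rx":0,"ry":0,"rz":0},{"grip":1,"dx":0,"dy":0,"dz":-14.1,"rx":0,"ry":0,"rz":0},{"grip":1,"dx":0,"dy":0,"dz":-14.1,"rx":0,"ry":0,"rz":0},{"grip":0,"dx":0,"dy":0,"dz":-14.1,"rx":0,"ry":0,"rz":0},{"grip":0,"dx":0,"dy":0,"dz":-14.1,"rx":0,"ry":0,"rz":0},{"grip":0,"dx":0,"dy":0,"dz":-14.1,"rx":0,"ry":0,"rz":0}]'; python3 -m pendant '[{"grip":0,"dx":0,"dy":0,"dz":0,"rx":0,"ry":0,"rz":0},{"grip":0,"dx":0,"dy":0,"dz":0,"rx":0,"ry":0,"rz":0},{"grip":0,"dx":0,"dy":0,"dz":0,"rx":0,"ry":0,"rz":0}]'
```

```text
time_s: 2.6
tcp_pos: [0.6398, -0.0627, 0.0341]
orientation: [[-1.0, -0.0, 0.003], [-0.0, 1.0, -0.0], [-0.003, -0.0, -1.0]]
contact_force: [0.5, -0.3, 0.4]
grip_width: 0.809
grip_force: 0.0
time_s: 2.9
tcp_pos: [0.6393, -0.0638, 0.0334]
orientation: [[-1.0, 0.0, 0.002], [0.0, 1.0, -0.001], [-0.002, -0.001, -1.0]]
contact_force: [-0.7, -2.6, 5.7]
grip_width: 0.656
grip_force: 30.0
```

```bash
python3 -m pendant '[{"grip":0,"dx":0,"dy":0,"dz":3,"rx":0,"ry":0,"rz":0},{"grip":0,"dx":0,"dy":0,"dz":6.5,"rx":0,"ry":0,"rz":0},{"grip":0,"dx":0,"dy":0,"dz":9.5,"rx":0,"ry":0,"rz":0},{"grip":0,"dx":-1,"dy":2.5,"dz":10,"rx":0,"ry":0,"rz":0},{"grip":0,"dx":-2.7,"dy":6.8,"dz":10,"rx":0,"ry":0,"rz":0},{"grip":0,"dx":-4.4,"dy":11.2,"dz":10,"rx":0,"ry":0,"rz":2},{"grip":0,"dx":-6.1,"dy":15.6,"dz":10,"rx":0,"ry":0,"rz":2},{"grip":0,"dx":-7.8,"dy":20,"dz":10,"rx":0,"ry":0,"rz":2}]'; python3 -m pendant '[{"grip":0,"dx":-1.6,"dy":4.2,"dz":0,"rx":0,"ry":0,"rz":0},{"grip":0,"dx":-3.2,"dy":8.4,"dz":0,"rx":0,"ry":0,"rz":0},{"grip":0,"dx":-4.6,"dy":12,"dz":0,"rx":0,"ry":0,"rz":0},{"grip":0,"dx":-5.5,"dy":14.1,"dz":0,"rx":0,"ry":0,"rz":0},{"grip":0,"dx":-5.5,"dy":14.1,"dz":0,"rx":0,"ry":0,"rz":0},{"grip":0,"dx":-5.5,"dy":14.1,"dz":0,"rx":0,"ry":0,"rz":0}]'
```

```text
time_s: 3.7
tcp_pos: [0.5584, 0.1394, 0.1313]
orientation: [[-0.999, -0.035, -0.002], [-0.035, 0.999, 0.0], [0.002, 0.001, -1.0]]
contact_force: [0.2, 1.1, -1.3]
grip_width: 0.654
grip_force: 30.0
time_s: 4.3
tcp_pos: [0.5043, 0.2785, 0.1313]
orientation: [[-0.999, -0.037, -0.002], [-0.037, 0.999, -0.001], [0.002, -0.001, -1.0]]
contact_force: [0.7, -0.0, -3.7]
grip_width: 0.654
grip_force: 30.0
```

```bash
python3 -m pendant '[{"grip":0,"dx":0.2,"dy":-0.1,"dz":-4,"rx":0,"ry":0,"rz":0},{"grip":0,"dx":0.2,"dy":-0.1,"dz":-7,"rx":0,"ry":0,"rz":0},{"grip":0,"dx":0.2,"dy":-0.1,"dz":-8.7,"rx":0,"ry":0,"rz":0},{"grip":0,"dx":0.2,"dy":-0.1,"dz":-9.1,"rx":0,"ry":0,"rz":0},{"grip":0,"dx":0.2,"dy":-0.1,"dz":-9.3,"rx":0,"ry":0,"rz":0},{"grip":0,"dx":0.2,"dy":-0.1,"dz":-9.3,"rx":0,"ry":0,"rz":0}]'
```

```text
time_s: 4.9
tcp_pos: [0.5083, 0.2771, 0.0398]
orientation: [[-0.999, -0.034, 0.001], [-0.034, 0.999, 0.001], [-0.001, 0.001, -1.0]]
contact_force: [-0.8, 0.5, -2.8]
grip_width: 0.653
grip_force: 30.0
```

```bash
python3 -m pendant '[{"grip":0,"dx":-0.1,"dy":0,"dz":-0.1,"rx":0,"ry":0,"rz":0},{"grip":0,"dx":-0.1,"dy":0,"dz":-0.2,"rx":0,"ry":0,"rz":0},{"grip":0,"dx":-0.1,"dy":0,"dz":-0.2,"rx":0,"ry":0,"rz":0}]'
```

```text
time_s: 5.2
tcp_pos: [0.5066, 0.2775, 0.0376]
orientation: [[-0.999, -0.035, 0.001], [-0.035, 0.999, 0.001], [-0.001, 0.001, -1.0]]
contact_force: [-0.1, -0.2, -2.5]
grip_width: 0.651
grip_force: 30.0
```

```bash
python3 -m pendant '[{"grip":0,"dx":0,"dy":0,"dz":-0.1,"rx":0,"ry":0,"rz":0},{"grip":0,"dx":0,"dy":0,"dz":-0.1,"rx":0,"ry":0,"rz":0},{"grip":0.9,"dx":0,"dy":0,"dz":-0.1,"rx":0,"ry":0,"rz":0},{"grip":0.9,"dx":0,"dy":0,"dz":-0.1,"rx":0,"ry":0,"rz":0},{"grip":0.9,"dx":0,"dy":0,"dz":-0.1,"rx":0,"ry":0,"rz":0},{"grip":0.9,"dx":0,"dy":0,"dz":-0.1,"rx":0,"ry":0,"rz":0},{"grip":0.9,"dx":0,"dy":0,"dz":-0.1,"rx":0,"ry":0,"rz":0},{"grip":0.9,"dx":0,"dy":0,"dz":-0.1,"rx":0,"ry":0,"rz":0}]'
```

```text
time_s: 6.0
tcp_pos: [0.5064, 0.2774, 0.036]
orientation: [[-0.999, -0.035, -0.0], [-0.035, 0.999, 0.0], [0.0, 0.0, -1.0]]
contact_force: [0.1, 0.3, 0.2]
grip_width: 0.899
grip_force: 0.0
```

```bash
python3 -m pendant '[{"grip":0.9,"dx":0,"dy":0,"dz":4.5,"rx":0,"ry":0,"rz":0},{"grip":0.9,"dx":0,"dy":0,"dz":9,"rx":0,"ry":0,"rz":0},{"grip":1,"dx":2.5,"dy":-3.3,"dz":10.4,"rx":0,"ry":0,"rz":0},{"grip":1,"dx":5.4,"dy":-7,"dz":10.4,"rx":0,"ry":0,"rz":-2},{"grip":1,"dx":8.3,"dy":-10.8,"dz":10.4,"rx":0,"ry":0,"rz":-2},{"grip":1,"dx":11.2,"dy":-14.6,"dz":10.4,"rx":0,"ry":0,"rz":-2},{"grip":1,"dx":14.1,"dy":-18.3,"dz":10.4,"rx":0,"ry":0,"rz":-2},{"grip":1,"dx":14.1,"dy":-18.3,"dz":10.4,"rx":0,"ry":0,"rz":-2}]'
python3 -m pendant '[{"grip":1,"dx":0,"dy":0,"dz":-4,"rx":0,"ry":0,"rz":0},{"grip":1,"dx":0,"dy":0,"dz":-4,"rx":0,"ry":0,"rz":0}]'
```

```text
time_s: 6.8
tcp_pos: [0.6511, 0.0849, 0.1401]
orientation: [[-1.0, 0.011, 0.003], [0.011, 1.0, -0.005], [-0.003, -0.005, -1.0]]
contact_force: [-0.9, -0.5, 0.6]
grip_width: 1.003
grip_force: 0.0
time_s: 7.0
tcp_pos: [0.6433, 0.0939, 0.0953]
orientation: [[-1.0, -0.0, -0.01], [-0.0, 1.0, -0.002], [0.01, -0.002, -1.0]]
contact_force: [-1.8, 0.4, -0.9]
grip_width: 0.997
grip_force: 0.0
```

```bash
python3 -m pendant '[{"grip":1,"dx":0,"dy":0,"dz":0,"rx":0,"ry":0,"rz":0},{"grip":1,"dx":0,"dy":0,"dz":-3,"rx":0,"ry":0,"rz":0},{"grip":1,"dx":0,"dy":0,"dz":-6,"rx":0,"ry":0,"rz":0},{"grip":1,"dx":0,"dy":0,"dz":-6.8,"rx":0,"ry":0,"rz":0},{"grip":1,"dx":0,"dy":0,"dz":-6.8,"rx":0,"ry":0,"rz":0},{"grip":1,"dx":0,"dy":0,"dz":-6.8,"rx":0,"ry":0,"rz":0}]'; python3 -m pendant '[{"grip":0,"dx":0,"dy":0,"dz":0,"rx":0,"ry":0,"rz":0},{"grip":0,"dx":0,"dy":0,"dz":0,"rx":0,"ry":0,"rz":0},{"grip":0,"dx":0,"dy":0,"dz":0,"rx":0,"ry":0,"rz":0},{"grip":0,"dx":0,"dy":0,"dz":0,"rx":0,"ry":0,"rz":0},{"grip":0,"dx":0,"dy":0,"dz":0,"rx":0,"ry":0,"rz":0},{"grip":0,"dx":0,"dy":0,"dz":0,"rx":0,"ry":0,"rz":0}]'
```

```text
time_s: 7.6
tcp_pos: [0.6488, 0.0948, 0.034]
orientation: [[-1.0, -0.001, 0.003], [-0.001, 1.0, 0.001], [-0.003, 0.001, -1.0]]
contact_force: [0.3, 0.2, -0.4]
grip_width: 1.003
grip_force: 0.0
time_s: 8.2
tcp_pos: [0.6474, 0.0944, 0.0321]
orientation: [[-1.0, -0.0, -0.0], [-0.0, 1.0, 0.0], [0.0, 0.0, -1.0]]
contact_force: [-0.8, -0.1, -0.2]
grip_width: 0.565
grip_force: 30.0
```

The opening of 49 mm is narrower than the 58 mm body, so I'm looking before lifting.

```bash
python3 - <<'E'
from h import *
p,d,s=grab("side","s2"); q,d2,_=grab("scene","c2")
a=cv2.resize(p[100:240,280:460],(720,560),interpolation=cv2.INTER_CUBIC)
b=cv2.resize(q[160:300,300:480],(720,560),interpolation=cv2.INTER_CUBIC)
o=cv2.resize(np.hstack([a,b]),(800,311)); cv2.imwrite("pics/c2crop.png",o[:,:,::-1])
print(s["grip_width"],s["grip_force"])
E
```

```text
0.5646293105729301 30.005606710910797
```

View pics/c2crop.png

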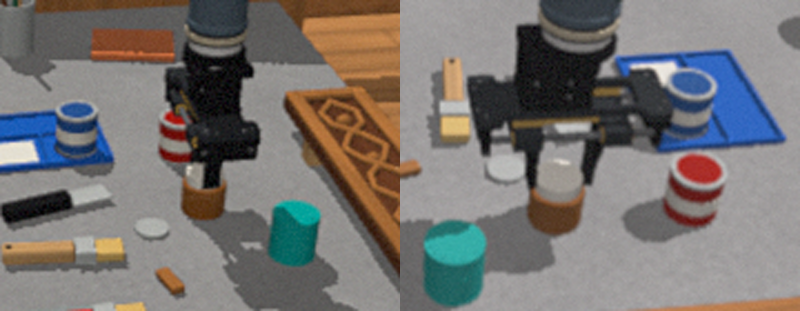

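The blue tin stands in its bay. The fingers appear to end beside the jar's cap at crop (545,180) and (592,183), so I'm measuring the real tip height.

```bash
python3 - <<'E'
from h import *
for n,f in (("scene","c2"),("side","s2")):
    z=np.load(f"pics/{f}.npz"); P=cloud(n,z["d"])
    m=(abs(P[...,0]-.647)<.045)&(abs(P[...,1]-.094)<.07)&(P[...,2]>.008)&(P[...,2]<.12)
    dark=m&(z["p"].max(2)<70); col=m&~dark
    for nm,mm in (("dark",dark),("col",col)):
        q=P[mm]; 
        for a in range(0,120,10):
            w=q[(q[:,2]>a/1000)&(q[:,2]<(a+10)/1000)]
            if len(w)>4: print(n,nm,a,len(w),"x",(w[:,0].min()*1e3).round(),(w[:,0].max()*1e3).round(),"y",(w[:,1].min()*1e3).round(),(w[:,1].max()*1e3).round(),z["p"][mm][(q[:,2]>a/1000)&(q[:,2]<(a+10)/1000)].mean(0).round())
s=monitor.read_state();print(s["q"],s["tcp_pos"],s["time_s"])
E
```

```text
scene dark 50 10 x 652.0 660.0 y 62.0 126.0 [48. 44. 43.]
scene dark 60 29 x 647.0 659.0 y 61.0 127.0 [31. 30. 31.]
scene dark 70 32 x 642.0 660.0 y 60.0 127.0 [32. 31. 32.]
scene dark 80 32 x 643.0 663.0 y 58.0 129.0 [32. 32. 32.]
scene dark 90 43 x 641.0 661.0 y 58.0 132.0 [32. 31. 32.]
scene dark 100 34 x 642.0 661.0 y 58.0 132.0 [29. 29. 30.]
scene dark 110 8 x 639.0 660.0 y 124.0 130.0 [39. 38. 37.]
scene col 0 15 x 647.0 678.0 y 66.0 112.0 [88. 62. 44.]
scene col 10 78 x 639.0 678.0 y 66.0 124.0 [89. 62. 41.]
scene col 20 75 x 650.0 679.0 y 67.0 119.0 [88. 59. 37.]
scene col 30 74 x 649.0 678.0 y 66.0 121.0 [91. 63. 42.]
scene col 40 120 x 646.0 679.0 y 66.0 123.0 [124.  89.  65.]
scene col 50 188 x 623.0 675.0 y 61.0 128.0 [144. 139. 133.]
scene col 60 152 x 625.0 672.0 y 61.0 128.0 [154. 149. 142.]
scene col 70 10 x 637.0 659.0 y 60.0 128.0 [86. 84. 84.]
scene col 80 7 x 655.0 661.0 y 68.0 131.0 [97. 94. 94.]
scene col 90 8 x 643.0 659.0 y 57.0 133.0 [89. 88. 87.]
side dark 50 21 x 636.0 658.0 y 55.0 129.0 [31. 26. 25.]
side dark 60 30 x 636.0 657.0 y 53.0 124.0 [17. 15. 15.]
side dark 70 21 x 637.0 656.0 y 54.0 123.0 [19. 19. 19.]
side dark 80 22 x 636.0 657.0 y 55.0 62.0 [19. 18. 19.]
side dark 90 6 x 636.0 653.0 y 54.0 58.0 [24. 25. 23.]
side dark 110 5 x 633.0 640.0 y 124.0 133.0 [40. 24. 22.]
side col 0 8 x 620.0 664.0 y 64.0 86.0 [84. 49. 20.]
side col 10 60 x 618.0 672.0 y 60.0 95.0 [87. 53. 25.]
side col 20 55 x 617.0 670.0 y 61.0 98.0 [90. 56. 27.]
side col 30 64 x 617.0 675.0 y 59.0 94.0 [93. 59. 29.]
side col 40 66 x 618.0 674.0 y 63.0 101.0 [124.  90.  62.]
side col 50 55 x 620.0 670.0 y 59.0 124.0 [137. 131. 123.]
side col 60 31 x 625.0 671.0 y 57.0 127.0 [141. 134. 125.]
[-0.27318454  0.61196371  0.0907422   1.73447095 -0.07294026  0.79847977
  1.42314933] [0.64741845 0.09440509 0.03210857] 8.3
```

```bash
python3 - <<'E'
from h import *
i,_=K("wrist");H=np.array(i["hand_eye"])
p,d,s=grab("wrist","w2"); 
for f in ("w1","w2"):
    z=np.load(f"pics/{f}.npz"); P=cloud("wrist",z["d"],(z["T"],z["R"])); Q=(P-z["T"])@z["R"]
    m=(abs(Q[...,0])<.015)&(abs(Q[...,1])<.075)&(z["p"].max(2)<75)
    t=(abs(P[...,2])<.02); print(f,"table",np.median(P[...,2][t]),"T",z["T"].round(4))
    for a in range(-60,40,8):
        w=Q[m&(Q[...,2]*1e3>a)&(Q[...,2]*1e3<a+8)]
        if len(w)>3: print(a,len(w),np.abs(w[:,1]*1e3).min().round(1),np.abs(w[:,1]*1e3).max().round(1),(w[:,0]*1e3).min().round(),(w[:,0]*1e3).max().round())
E
```

```text
w1 table 0.00010629917448760906 T [ 0.639  -0.0671  0.1725]
-60 662 42.9 55.9 -8.0 13.0
-52 627 42.9 54.4 2.0 13.0
-44 612 42.7 52.2 -3.0 13.0
-36 542 42.8 51.9 -7.0 13.0
-28 446 43.1 51.9 -8.0 13.0
w2 table -5.3245919689991206e-05 T [0.6474 0.0944 0.0321]
-60 568 24.3 36.4 -7.0 13.0
-52 473 24.4 34.7 2.0 13.0
-44 338 24.2 33.0 -2.0 13.0
-36 259 24.1 32.9 -7.0 13.0
-28 128 24.2 32.6 -6.0 13.0
```

View pics/w2.png

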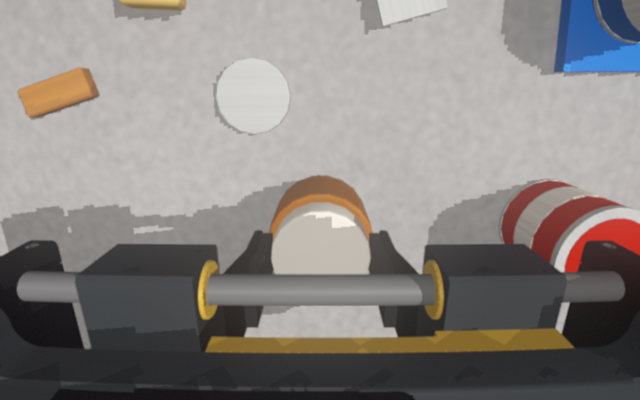

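The wrist view shows the jaws on the cap at (320,245), and the depth confirms the tips end about 20 mm *behind* the reported TCP, not 17 mm ahead (37 mm short). I'll use tip z = reported z + 20 mm from here. I'm opening, going 30 mm lower and gripping the jar's body.

```bash
python3 -m pendant '[{"grip":1,"dx":0,"dy":0,"dz":0,"rx":0,"ry":0,"rz":0},{"grip":1,"dx":0,"dy":0,"dz":0,"rx":0,"ry":0,"rz":0},{"grip":1,"dx":0,"dy":0,"dz":0,"rx":0,"ry":0,"rz":0},{"grip":1,"dx":0,"dy":0,"dz":0,"rx":0,"ry":0,"rz":0},{"grip":1,"dx":0,"dy":0,"dz":-1,"rx":0,"ry":0,"rz":0},{"grip":1,"dx":0,"dy":0,"dz":-2,"rx":0,"ry":0,"rz":0},{"grip":1,"dx":0,"dy":0,"dz":-3,"rx":0,"ry":0,"rz":0},{"grip":1,"dx":0,"dy":0,"dz":-3,"rx":0,"ry":0,"rz":0}]'; python3 -m pendant '[{"grip":0,"dx":0,"dy":0,"dz":0,"rx":0,"ry":0,"rz":0},{"grip":0,"dx":0,"dy":0,"dz":0,"rx":0,"ry":0,"rz":0},{"grip":0,"dx":0,"dy":0,"dz":0,"rx":0,"ry":0,"rz":0},{"grip":0,"dx":0,"dy":0,"dz":0,"rx":0,"ry":0,"rz":0},{"grip":0,"dx":0,"dy":0,"dz":0,"rx":0,"ry":0,"rz":0},{"grip":0,"dx":0,"dy":0,"dz":0,"rx":0,"ry":0,"rz":0}]'
```

```text
time_s: 9.15
tcp_pos: [0.6456, 0.0941, -0.0004]
orientation: [[-1.0, -0.0, -0.004], [-0.0, 1.0, -0.001], [0.004, -0.001, -1.0]]
contact_force: [-0.1, -0.6, 0.6]
grip_width: 0.996
grip_force: 0.0
time_s: 9.75
tcp_pos: [0.6476, 0.0944, 0.0024]
orientation: [[-1.0, -0.0, 0.001], [-0.0, 1.0, 0.0], [-0.001, 0.0, -1.0]]
contact_force: [-1.2, -0.9, 1.7]
grip_width: 0.663
grip_force: 30.0
```

```bash
python3 -m pendant '[{"grip":0,"dx":0,"dy":0,"dz":3,"rx":0,"ry":0,"rz":0},{"grip":0,"dx":0,"dy":0,"dz":7,"rx":0,"ry":0,"rz":0},{"grip":0,"dx":0,"dy":0,"dz":10,"rx":0,"ry":0,"rz":0},{"grip":0,"dx":-0.5,"dy":-2.5,"dz":11,"rx":0,"ry":0,"rz":0},{"grip":0,"dx":-1.6,"dy":-6.5,"dz":11,"rx":0,"ry":0,"rz":0},{"grip":0,"dx":-2.7,"dy":-11,"dz":11,"rx":0,"ry":0,"rz":2},{"grip":0,"dx":-3.9,"dy":-15.5,"dz":11,"rx":0,"ry":0,"rz":4},{"grip":0,"dx":-5,"dy":-20,"dz":11,"rx":0,"ry":0,"rz":4}]'; python3 -m pendant '[{"grip":0,"dx":-1.1,"dy":-4.5,"dz":0,"rx":0,"ry":0,"rz":0},{"grip":0,"dx":-2.2,"dy":-9,"dz":0,"rx":0,"ry":0,"rz":0},{"grip":0,"dx":-3.3,"dy":-13.5,"dz":0,"rx":0,"ry":0,"rz":0},{"grip":0,"dx":-4.4,"dy":-17.6,"dz":0,"rx":0,"ry":0,"rz":0},{"grip":0,"dx":-5.2,"dy":-21,"dz":0,"rx":0,"ry":0,"rz":0},{"grip":0,"dx":-6,"dy":-23.3,"dz":0,"rx":0,"ry":0,"rz":0},{"grip":0,"dx":-6,"dy":-23.3,"dz":0,"rx":0,"ry":0,"rz":0},{"grip":0,"dx":-6,"dy":-23.3,"dz":0,"rx":0,"ry":0,"rz":0}]'
```

```text
time_s: 10.55
tcp_pos: [0.5963, -0.1072, 0.1119]
orientation: [[-0.997, -0.071, -0.001], [-0.071, 0.997, 0.0], [0.001, 0.0, -1.0]]
contact_force: [1.8, -1.4, -1.1]
grip_width: 0.656
grip_force: 30.0
time_s: 11.35
tcp_pos: [0.5369, -0.3385, 0.1116]
orientation: [[-0.998, -0.069, -0.001], [-0.069, 0.998, 0.001], [0.001, 0.001, -1.0]]
contact_force: [0.3, 0.7, -2.2]
grip_width: 0.658
grip_force: 30.0
```

```bash
python3 -m pendant '[{"grip":0,"dx":0.1,"dy":0,"dz":-4,"rx":0,"ry":0,"rz":0},{"grip":0,"dx":0.1,"dy":0,"dz":-7.5,"rx":0,"ry":0,"rz":0},{"grip":0,"dx":0.1,"dy":0,"dz":-9.4,"rx":0,"ry":0,"rz":0},{"grip":0,"dx":0.1,"dy":0,"dz":-10,"rx":0,"ry":0,"rz":0},{"grip":0,"dx":0.1,"dy":0,"dz":-10.3,"rx":0,"ry":0,"rz":0},{"grip":0,"dx":0.1,"dy":0,"dz":-10.4,"rx":0,"ry":0,"rz":0},{"grip":0,"dx":0.1,"dy":0,"dz":-10.4,"rx":0,"ry":0,"rz":0},{"grip":0,"dx":0.1,"dy":0,"dz":-10.4,"rx":0,"ry":0,"rz":0}]'
```

```text
time_s: 12.15
tcp_pos: [0.5392, -0.339, 0.0093]
orientation: [[-0.998, -0.07, 0.002], [-0.07, 0.998, -0.001], [-0.002, -0.001, -1.0]]
contact_force: [-0.5, 0.2, -1.2]
grip_width: 0.659
grip_force: 30.0
```

```bash
python3 -m pendant '[{"grip":0,"dx":0,"dy":0,"dz":-0.1,"rx":0,"ry":0,"rz":0},{"grip":0,"dx":0,"dy":0,"dz":-0.2,"rx":0,"ry":0,"rz":0},{"grip":0,"dx":0,"dy":0,"dz":-0.2,"rx":0,"ry":0,"rz":0},{"grip":0,"dx":0,"dy":0,"dz":-0.2,"rx":0,"ry":0,"rz":0}]'
```

```text
time_s: 12.55
tcp_pos: [0.5386, -0.3388, 0.0064]
orientation: [[-0.998, -0.07, 0.0], [-0.07, 0.998, -0.0], [-0.0, -0.0, -1.0]]
contact_force: [-0.2, 0.7, 1.7]
grip_width: 0.661
grip_force: 30.0
```

Touching down. Releasing and rising, then on to the cork block at about (666,-242), yaw 13°.

```bash
python3 -m pendant '[{"grip":0.9,"dx":0,"dy":0,"dz":0,"rx":0,"ry":0,"rz":0},{"grip":0.9,"dx":0,"dy":0,"dz":0,"rx":0,"ry":0,"rz":0},{"grip":0.9,"dx":0,"dy":0,"dz":0,"rx":0,"ry":0,"rz":0},{"grip":0.9,"dx":0,"dy":0,"dz":0,"rx":0,"ry":0,"rz":0},{"grip":0.9,"dx":0,"dy":0,"dz":3,"rx":0,"ry":0,"rz":0},{"grip":0.9,"dx":0,"dy":0,"dz":7,"rx":0,"ry":0,"rz":0},{"grip":0.9,"dx":0,"dy":0,"dz":11,"rx":0,"ry":0,"rz":0},{"grip":0.9,"dx":0,"dy":0,"dz":13,"rx":0,"ry":0,"rz":0}]'; python3 -m pendant '[{"grip":1,"dx":4,"dy":3,"dz":0,"rx":0,"ry":0,"rz":6},{"grip":1,"dx":8,"dy":6,"dz":0,"rx":0,"ry":0,"rz":9},{"grip":1,"dx":11,"dy":8.4,"dz":0,"rx":0,"ry":0,"rz":9},{"grip":1,"dx":12.7,"dy":9.7,"dz":0,"rx":0,"ry":0,"rz":9},{"grip":1,"dx":12.7,"dy":9.7,"dz":0,"rx":0,"ry":0,"rz":9},{"grip":1,"dx":12.7,"dy":9.7,"dz":0,"rx":0,"ry":0,"rz":9}]'
cat >> h.py <<'E'
def look(name,zlo,zhi,c,rad=.06):
    p,d,s=grab("wrist",name); T=(s["tcp_pos"],s["orientation"]); P=cloud("wrist",d,T)
    m=(P[...,2]>zlo)&(P[...,2]<zhi)&(np.hypot(P[...,0]-c[0],P[...,1]-c[1])<rad)
    r=cv2.minAreaRect((P[m][:,:2]*1000).astype(np.float32))
    R=np.array(T[1]); print(round(s["time_s"],2),"T",np.round(T[0],4),"phi",np.degrees(np.arctan2(R[1,1],R[0,1])).round(1),"rect",np.round(r[0],1),np.round(r[1],1),round(r[2],1),m.sum())
E
python3 -c "
from h import *
look('w3',.028,.042,(.666,-.242))"
```

```text
time_s: 13.35
tcp_pos: [0.5399, -0.3398, 0.14]
orientation: [[-0.998, -0.07, 0.005], [-0.07, 0.998, -0.003], [-0.005, -0.003, -1.0]]
contact_force: [1.2, -0.4, 0.1]
grip_width: 0.898
grip_force: 0.0
time_s: 13.95
tcp_pos: [0.6648, -0.2419, 0.1356]
orientation: [[-0.974, -0.226, -0.001], [-0.226, 0.974, -0.0], [0.001, -0.0, -1.0]]
contact_force: [0.2, -0.8, -0.1]
grip_width: 1.002
grip_force: 0.0
13.95 T [ 0.6648 -0.2419  0.1356] phi 103.0 rect [ 666.3 -240.8] [60.6 56. ] 13.5 4431
```

View pics/w3.png

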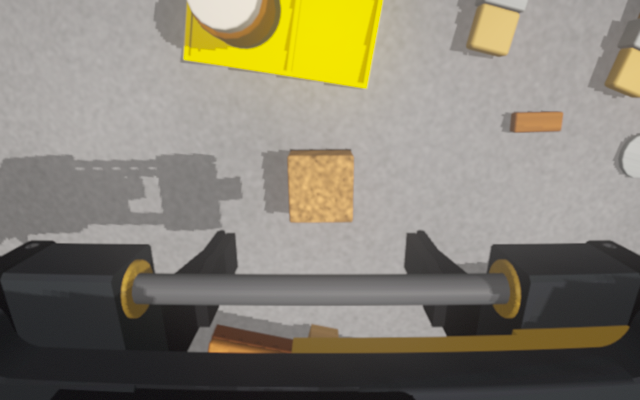

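The cork (321,186) is squared up between the jaws. The jar stands in the yellow tray (top left), and its bay gets checked at the end. I'm descending to tip height of about 12 mm and closing.

```bash
python3 -m pendant '[{"grip":1,"dx":0.1,"dy":0.1,"dz":-5,"rx":0,"ry":0,"rz":0},{"grip":1,"dx":0.1,"dy":0.1,"dz":-9,"rx":0,"ry":0,"rz":0},{"grip":1,"dx":0.1,"dy":0.1,"dz":-12.5,"rx":0,"ry":0,"rz":0},{"grip":1,"dx":0.1,"dy":0.1,"dz":-14.2,"rx":0,"ry":0,"rz":0},{"grip":1,"dx":0.1,"dy":0.1,"dz":-14.2,"rx":0,"ry":0,"rz":0},{"grip":1,"dx":0.1,"dy":0.1,"dz":-14.2,"rx":0,"ry":0,"rz":0},{"grip":0,"dx":0.1,"dy":0.1,"dz":-14.2,"rx":0,"ry":0,"rz":0},{"grip":0,"dx":0.1,"dy":0.1,"dz":-14.2,"rx":0,"ry":0,"rz":0}]'; python3 -m pendant '[{"grip":0,"dx":0,"dy":0,"dz":0,"rx":0,"ry":0,"rz":0},{"grip":0,"dx":0,"dy":0,"dz":0,"rx":0,"ry":0,"rz":0},{"grip":0,"dx":0,"dy":0,"dz":0,"rx":0,"ry":0,"rz":0},{"grip":0,"dx":0,"dy":0,"dz":0,"rx":0,"ry":0,"rz":0}]'
```

```text
time_s: 14.8
tcp_pos: [0.6678, -0.2413, -0.0036]
orientation: [[-0.974, -0.225, 0.004], [-0.225, 0.974, -0.001], [-0.003, -0.002, -1.0]]
contact_force: [-0.1, 0.2, 0.0]
grip_width: 0.892
grip_force: 0.0
time_s: 15.2
tcp_pos: [0.6666, -0.2406, -0.0055]
orientation: [[-0.974, -0.225, 0.0], [-0.225, 0.974, -0.0], [-0.0, -0.0, -1.0]]
contact_force: [-0.3, 0.1, 2.4]
grip_width: 0.64
grip_force: 30.0
```

```bash
python3 -m pendant '[{"grip":0,"dx":0,"dy":0,"dz":4,"rx":0,"ry":0,"rz":0},{"grip":0,"dx":0,"dy":0,"dz":8.5,"rx":0,"ry":0,"rz":0},{"grip":0,"dx":-0.8,"dy":1.6,"dz":12,"rx":0,"ry":0,"rz":0},{"grip":0,"dx":-2.5,"dy":5,"dz":13,"rx":0,"ry":0,"rz":-3},{"grip":0,"dx":-4.4,"dy":9,"dz":13,"rx":0,"ry":0,"rz":-6},{"grip":0,"dx":-6.3,"dy":13,"dz":13,"rx":0,"ry":0,"rz":-9},{"grip":0,"dx":-8.2,"dy":17,"dz":13,"rx":0,"ry":0,"rz":-11},{"grip":0,"dx":-10.2,"dy":21,"dz":13,"rx":0,"ry":0,"rz":-11}]'; python3 -m pendant '[{"grip":0,"dx":-2,"dy":4.1,"dz":0,"rx":0,"ry":0,"rz":0},{"grip":0,"dx":-4,"dy":8.2,"dz":0,"rx":0,"ry":0,"rz":0},{"grip":0,"dx":-6,"dy":12.4,"dz":0,"rx":0,"ry":0,"rz":0},{"grip":0,"dx":-8,"dy":16.6,"dz":0,"rx":0,"ry":0,"rz":0},{"grip":0,"dx":-10,"dy":20.8,"dz":0,"rx":0,"ry":0,"rz":0},{"grip":0,"dx":-12,"dy":25,"dz":0,"rx":0,"ry":0,"rz":0},{"grip":0,"dx":-14.2,"dy":29,"dz":0,"rx":0,"ry":0,"rz":0},{"grip":0,"dx":-14.8,"dy":30.4,"dz":0,"rx":0,"ry":0,"rz":0}]'; python3 -m pendant '[{"grip":0,"dx":0,"dy":0,"dz":0,"rx":0,"ry":0,"rz":0},{"grip":0,"dx":0,"dy":0,"dz":0,"rx":0,"ry":0,"rz":0}]'
```

```text
time_s: 16.0
tcp_pos: [0.5634, -0.0291, 0.124]
orientation: [[-0.999, -0.035, 0.0], [-0.035, 0.999, 0.0], [-0.0, 0.0, -1.0]]
contact_force: [0.4, 0.4, -0.2]
grip_width: 0.639
grip_force: 30.0
time_s: 16.8
tcp_pos: [0.4131, 0.2781, 0.1241]
orientation: [[-0.999, -0.043, -0.001], [-0.043, 0.999, 0.002], [0.001, 0.002, -1.0]]
contact_force: [-0.7, 0.6, -0.9]
grip_width: 0.641
grip_force: 30.0
time_s: 17.0
tcp_pos: [0.4166, 0.2725, 0.1239]
orientation: [[-0.999, -0.035, 0.0], [-0.035, 0.999, -0.001], [0.0, -0.001, -1.0]]
contact_force: [0.6, -0.8, -0.5]
grip_width: 0.642
grip_force: 30.0
```

```bash
python3 -m pendant '[{"grip":0,"dx":0.0,"dy":0.1,"dz":-5,"rx":0,"ry":0,"rz":0},{"grip":0,"dx":0.0,"dy":0.1,"dz":-9,"rx":0,"ry":0,"rz":0},{"grip":0,"dx":0.0,"dy":0.1,"dz":-11.5,"rx":0,"ry":0,"rz":0},{"grip":0,"dx":0.0,"dy":0.1,"dz":-12.2,"rx":0,"ry":0,"rz":0},{"grip":0,"dx":0.0,"dy":0.1,"dz":-12.5,"rx":0,"ry":0,"rz":0},{"grip":0,"dx":0.0,"dy":0.1,"dz":-12.5,"rx":0,"ry":0,"rz":0},{"grip":0,"dx":0.0,"dy":0.1,"dz":-12.5,"rx":0,"ry":0,"rz":0},{"grip":0,"dx":0.0,"dy":0.1,"dz":-12.5,"rx":0,"ry":0,"rz":0}]'
```

```text
time_s: 17.8
tcp_pos: [0.4173, 0.2749, 0.0003]
orientation: [[-0.999, -0.035, 0.002], [-0.035, 0.999, 0.002], [-0.002, 0.002, -1.0]]
contact_force: [-0.0, 0.9, -0.6]
grip_width: 0.639
grip_force: 30.0
```

Lowering the last 2 mm, then releasing, rising and going to the wooden brush (449,6.5), jaw angle 86°.

```bash
python3 -m pendant '[{"grip":0,"dx":0,"dy":0,"dz":-0.1,"rx":0,"ry":0,"rz":0},{"grip":0,"dx":0,"dy":0,"dz":-0.15,"rx":0,"ry":0,"rz":0},{"grip":0,"dx":0,"dy":0,"dz":-0.15,"rx":0,"ry":0,"rz":0},{"grip":0.8,"dx":0,"dy":0,"dz":-0.15,"rx":0,"ry":0,"rz":0},{"grip":0.8,"dx":0,"dy":0,"dz":-0.15,"rx":0,"ry":0,"rz":0},{"grip":0.8,"dx":0,"dy":0,"dz":-0.15,"rx":0,"ry":0,"rz":0},{"grip":0.8,"dx":0,"dy":0,"dz":-0.15,"rx":0,"ry":0,"rz":0}]'; python3 -m pendant '[{"grip":0.8,"dx":0,"dy":0,"dz":4,"rx":0,"ry":0,"rz":0},{"grip":0.8,"dx":0,"dy":0,"dz":8.5,"rx":0,"ry":0,"rz":0},{"grip":0.8,"dx":0.2,"dy":-3,"dz":12,"rx":0,"ry":0,"rz":0},{"grip":0.8,"dx":0.7,"dy":-7.5,"dz":14,"rx":0,"ry":0,"rz":-3},{"grip":0.8,"dx":1.3,"dy":-12,"dz":14,"rx":0,"ry":0,"rz":-6},{"grip":0.8,"dx":2,"dy":-16.5,"dz":14,"rx":0,"ry":0,"rz":-6},{"grip":0.8,"dx":2.5,"dy":-21,"dz":14,"rx":0,"ry":0,"rz":-6},{"grip":0.8,"dx":3.1,"dy":-25,"dz":14,"rx":0,"ry":0,"rz":-6}]';  python3 -m pendant '[{"grip":0.6,"dx":0,"dy":-1.7,"dz":0,"rx":0,"ry":0,"rz":0},{"grip":0.6,"dx":0,"dy":-1.7,"dz":0,"rx":0,"ry":0,"rz":0},{"grip":0.6,"dx":0,"dy":-1.7,"dz":0,"rx":0,"ry":0,"rz":0}]'
python3 -c "
from h import *
look('w4',.012,.03,(.449,.006),.09)"
```

```text
time_s: 18.5
tcp_pos: [0.4163, 0.2743, -0.0025]
orientation: [[-0.999, -0.035, -0.0], [-0.035, 0.999, -0.0], [0.0, 0.0, -1.0]]
contact_force: [0.1, 0.3, 0.1]
grip_width: 0.789
grip_force: 0.0
time_s: 19.3
tcp_pos: [0.4471, 0.0221, 0.1377]
orientation: [[-0.998, 0.07, 0.0], [0.07, 0.998, 0.0], [-0.0, 0.0, -1.0]]
contact_force: [0.7, 0.4, -0.1]
grip_width: 0.797
grip_force: 0.0
time_s: 19.6
tcp_pos: [0.4473, 0.008, 0.1375]
orientation: [[-0.998, 0.07, -0.0], [0.07, 0.998, 0.001], [0.0, 0.001, -1.0]]
contact_force: [0.1, 0.3, -0.1]
grip_width: 0.638
grip_force: 0.0
19.6 T [0.4473 0.008  0.1375] phi 86.0 rect [447.4   8.7] [ 35.4 149. ] 85.9 4901
```

View pics/w4.png

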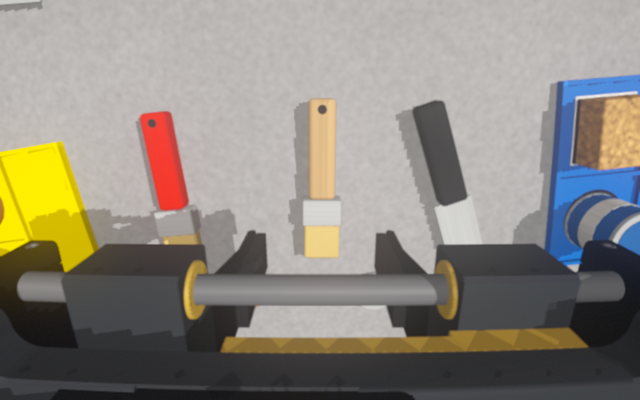

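The wooden brush is centred between the jaws at (322,180), and the cork and blue tin sit in their bays on the right. Descending to grip the brush.

```bash
python3 -m pendant '[{"grip":0.6,"dx":-0.2,"dy":0,"dz":-5,"rx":0,"ry":0,"rz":0},{"grip":0.6,"dx":-0.2,"dy":0,"dz":-9.5,"rx":0,"ry":0,"rz":0},{"grip":0.6,"dx":-0.2,"dy":0,"dz":-13,"rx":0,"ry":0,"rz":0},{"grip":0.6,"dx":-0.2,"dy":0,"dz":-14.5,"rx":0,"ry":0,"rz":0},{"grip":0.6,"dx":-0.2,"dy":0,"dz":-15,"rx":0,"ry":0,"rz":0},{"grip":0.6,"dx":-0.2,"dy":0,"dz":-15,"rx":0,"ry":0,"rz":0},{"grip":0.6,"dx":-0.2,"dy":0,"dz":-15,"rx":0,"ry":0,"rz":0}]'; python3 -m pendant '[{"grip":0,"dx":0,"dy":0,"dz":0,"rx":0,"ry":0,"rz":0},{"grip":0,"dx":0,"dy":0,"dz":0,"rx":0,"ry":0,"rz":0},{"grip":0,"dx":0,"dy":0,"dz":0,"rx":0,"ry":0,"rz":0},{"grip":0,"dx":0,"dy":0,"dz":0,"rx":0,"ry":0,"rz":0},{"grip":0,"dx":0,"dy":0,"dz":0,"rx":0,"ry":0,"rz":0},{"grip":0,"dx":0,"dy":0,"dz":0,"rx":0,"ry":0,"rz":0}]'
```

```text
time_s: 20.35
tcp_pos: [0.4463, 0.0081, -0.0116]
orientation: [[-0.998, 0.068, 0.002], [0.068, 0.998, 0.001], [-0.002, 0.001, -1.0]]
contact_force: [0.1, -0.2, -0.2]
grip_width: 0.598
grip_force: 0.0
time_s: 20.95
tcp_pos: [0.4456, 0.0074, -0.0122]
orientation: [[-0.998, 0.07, 0.0], [0.07, 0.998, 0.0], [-0.0, 0.0, -1.0]]
contact_force: [-0.2, 0.7, 3.9]
grip_width: 0.274
grip_force: 30.0
```

```bash
python3 -m pendant '[{"grip":0,"dx":0,"dy":0,"dz":4,"rx":0,"ry":0,"rz":0},{"grip":0,"dx":0,"dy":0,"dz":8.5,"rx":0,"ry":0,"rz":0},{"grip":0,"dx":0,"dy":2,"dz":12,"rx":0,"ry":0,"rz":0},{"grip":0,"dx":0.2,"dy":6,"dz":12,"rx":0,"ry":0,"rz":2},{"grip":0,"dx":0.4,"dy":10.5,"dz":12,"rx":0,"ry":0,"rz":4},{"grip":0,"dx":0.6,"dy":15,"dz":12,"rx":0,"ry":0,"rz":6},{"grip":0,"dx":0.8,"dy":19.5,"dz":12,"rx":0,"ry":0,"rz":6},{"grip":0,"dx":1,"dy":24,"dz":12,"rx":0,"ry":0,"rz":6}]'; python3 -m pendant '[{"grip":0,"dx":0.1,"dy":4,"dz":0,"rx":0,"ry":0,"rz":0},{"grip":0,"dx":0.2,"dy":8,"dz":0,"rx":0,"ry":0,"rz":0},{"grip":0,"dx":0.2,"dy":10.5,"dz":0,"rx":0,"ry":0,"rz":0},{"grip":0,"dx":0.2,"dy":10.5,"dz":0,"rx":0,"ry":0,"rz":0},{"grip":0,"dx":0.2,"dy":10.5,"dz":0,"rx":0,"ry":0,"rz":0},{"grip":0,"dx":0.2,"dy":10.5,"dz":0,"rx":0,"ry":0,"rz":0}]'
python3 -c "
from h import *
grab('wrist','w5')"
```

```text
time_s: 21.75
tcp_pos: [0.455, 0.2488, 0.1074]
orientation: [[-0.999, -0.035, -0.0], [-0.035, 0.999, -0.0], [0.0, -0.0, -1.0]]
contact_force: [-0.3, 0.1, -1.1]
grip_width: 0.273
grip_force: 30.0
time_s: 22.35
tcp_pos: [0.4575, 0.3506, 0.1071]
orientation: [[-0.999, -0.033, -0.001], [-0.033, 0.999, -0.002], [0.001, -0.002, -1.0]]
contact_force: [0.2, 0.2, -0.1]
grip_width: 0.27
grip_force: 30.0
```

View pics/w5.png

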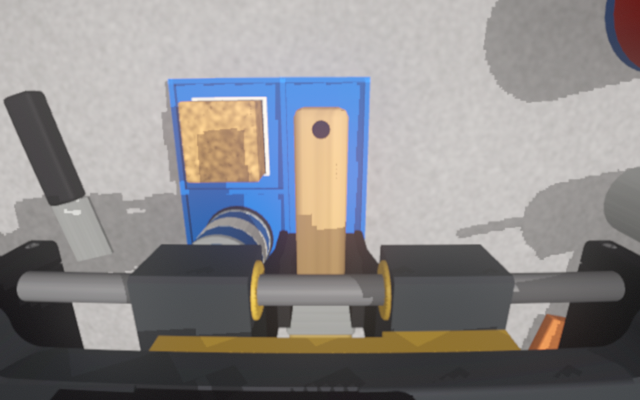

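The brush hangs over the long bay (edges x≈285–367, brush centre 321), needing about 2 mm more in +y. Cork and tin are in place. Lowering.

```bash
python3 -m pendant '[{"grip":0,"dx":0.1,"dy":0.2,"dz":-4.5,"rx":0,"ry":0,"rz":0},{"grip":0,"dx":0.1,"dy":0.2,"dz":-8,"rx":0,"ry":0,"rz":0},{"grip":0,"dx":0.1,"dy":0.2,"dz":-10.5,"rx":0,"ry":0,"rz":0},{"grip":0,"dx":0.1,"dy":0.2,"dz":-11.3,"rx":0,"ry":0,"rz":0},{"grip":0,"dx":0.1,"dy":0.2,"dz":-11.6,"rx":0,"ry":0,"rz":0},{"grip":0,"dx":0.1,"dy":0.2,"dz":-11.6,"rx":0,"ry":0,"rz":0},{"grip":0,"dx":0.1,"dy":0.2,"dz":-11.6,"rx":0,"ry":0,"rz":0}]'; python3 -m pendant '[{"grip":0,"dx":0,"dy":0,"dz":0,"rx":0,"ry":0,"rz":0},{"grip":0,"dx":0,"dy":0,"dz":0,"rx":0,"ry":0,"rz":0}]'
```

```text
time_s: 23.1
tcp_pos: [0.4595, 0.3544, -0.0073]
orientation: [[-0.999, -0.034, 0.002], [-0.034, 0.999, 0.001], [-0.002, 0.001, -1.0]]
contact_force: [-0.3, 0.8, -0.3]
grip_width: 0.277
grip_force: 30.0
time_s: 23.3
tcp_pos: [0.4588, 0.3545, -0.0078]
orientation: [[-0.999, -0.035, 0.001], [-0.035, 0.999, 0.001], [-0.001, 0.001, -1.0]]
contact_force: [0.0, 0.2, -0.7]
grip_width: 0.266
grip_force: 30.0
```

```bash
python3 -m pendant '[{"grip":0,"dx":0,"dy":0,"dz":-0.05,"rx":0,"ry":0,"rz":0},{"grip":0.5,"dx":0,"dy":0,"dz":-0.05,"rx":0,"ry":0,"rz":0},{"grip":0.5,"dx":0,"dy":0,"dz":-0.05,"rx":0,"ry":0,"rz":0},{"grip":0.5,"dx":0,"dy":0,"dz":-0.05,"rx":0,"ry":0,"rz":0},{"grip":0.5,"dx":0,"dy":0,"dz":-0.05,"rx":0,"ry":0,"rz":0},{"grip":0.5,"dx":0,"dy":0,"dz":3,"rx":0,"ry":0,"rz":0},{"grip":0.5,"dx":0,"dy":0,"dz":7.5,"rx":0,"ry":0,"rz":0},{"grip":0.5,"dx":0,"dy":0,"dz":12,"rx":0,"ry":0,"rz":0}]'; python3 -m pendant '[{"grip":0.6,"dx":0,"dy":-3.5,"dz":2,"rx":0,"ry":0,"rz":5},{"grip":0.6,"dx":0,"dy":-8,"dz":3,"rx":0,"ry":0,"rz":10},{"grip":0.6,"dx":-0.2,"dy":-12.5,"dz":3,"rx":0,"ry":0,"rz":13.5},{"grip":0.6,"dx":-0.4,"dy":-17,"dz":3,"rx":0,"ry":0,"rz":13.5},{"grip":0.6,"dx":-0.4,"dy":-21,"dz":3,"rx":0,"ry":0,"rz":13.5},{"grip":0.6,"dx":-0.4,"dy":-23,"dz":3,"rx":0,"ry":0,"rz":13.5},{"grip":0.6,"dx":-0.4,"dy":-23,"dz":3,"rx":0,"ry":0,"rz":13.5},{"grip":0.6,"dx":-0.4,"dy":-23,"dz":3,"rx":0,"ry":0,"rz":13.5}]'
python3 -c "
from h import *
look('w6',.006,.03,(.455,.125),.085)
look('w7',.016,.03,(.455,.125),.085)"
```

```text
time_s: 24.1
tcp_pos: [0.4578, 0.3539, 0.1123]
orientation: [[-0.999, -0.035, -0.002], [-0.035, 0.999, -0.001], [0.002, -0.001, -1.0]]
contact_force: [1.3, 1.1, -0.2]
grip_width: 0.498
grip_force: 0.0
time_s: 24.9
tcp_pos: [0.4545, 0.1247, 0.1417]
orientation: [[-0.964, -0.267, 0.0], [-0.267, 0.964, 0.001], [-0.001, 0.001, -1.0]]
contact_force: [0.1, 0.8, -0.7]
grip_width: 0.596
grip_force: 0.0
24.9 T [0.4545 0.1247 0.1417] phi 105.5 rect [456.1 125.2] [150.4  36. ] 16.2 4911
24.95 T [0.4545 0.1255 0.1417] phi 105.6 rect [429. 118.] [93.8 25.9] 15.0 2976
```

View pics/w7.png

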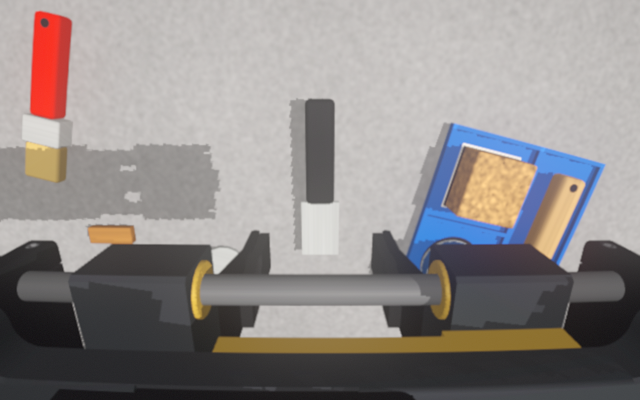

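The scraper is centred and parallel to the jaws at (320,170), and the brush lies in the blue tray's long bay. Gripping.

```bash
python3 -m pendant '[{"grip":0.6,"dx":-0.2,"dy":0,"dz":-5,"rx":0,"ry":0,"rz":0},{"grip":0.6,"dx":-0.2,"dy":0,"dz":-9.5,"rx":0,"ry":0,"rz":0},{"grip":0.6,"dx":-0.2,"dy":0,"dz":-13,"rx":0,"ry":0,"rz":0},{"grip":0.6,"dx":-0.2,"dy":0,"dz":-15,"rx":0,"ry":0,"rz":0},{"grip":0.6,"dx":-0.2,"dy":0,"dz":-15.4,"rx":0,"ry":0,"rz":0},{"grip":0.6,"dx":-0.2,"dy":0,"dz":-15.4,"rx":0,"ry":0,"rz":0},{"grip":0.6,"dx":-0.2,"dy":0,"dz":-15.4,"rx":0,"ry":0,"rz":0}]'; python3 -m pendant '[{"grip":0,"dx":0,"dy":0,"dz":0,"rx":0,"ry":0,"rz":0},{"grip":0,"dx":0,"dy":0,"dz":0,"rx":0,"ry":0,"rz":0},{"grip":0,"dx":0,"dy":0,"dz":0,"rx":0,"ry":0,"rz":0},{"grip":0,"dx":0,"dy":0,"dz":0,"rx":0,"ry":0,"rz":0},{"grip":0,"dx":0,"dy":0,"dz":0,"rx":0,"ry":0,"rz":0},{"grip":0,"dx":0,"dy":0,"dz":0,"rx":0,"ry":0,"rz":0}]'
```

```text
time_s: 25.7
tcp_pos: [0.4534, 0.1253, -0.0115]
orientation: [[-0.963, -0.268, 0.002], [-0.268, 0.963, 0.001], [-0.002, 0.0, -1.0]]
contact_force: [-0.4, -0.1, 0.2]
grip_width: 0.601
grip_force: 0.0
time_s: 26.3
tcp_pos: [0.4526, 0.1244, -0.0121]
orientation: [[-0.964, -0.267, 0.0], [-0.267, 0.964, 0.0], [-0.0, 0.0, -1.0]]
contact_force: [-0.6, -0.9, 4.4]
grip_width: 0.294
grip_force: 30.0
```

```bash
python3 -m pendant '[{"grip":0,"dx":0,"dy":0,"dz":4,"rx":0,"ry":0,"rz":0},{"grip":0,"dx":0,"dy":0,"dz":8.5,"rx":0,"ry":0,"rz":0},{"grip":0,"dx":0,"dy":-2,"dz":12,"rx":0,"ry":0,"rz":0},{"grip":0,"dx":0.2,"dy":-6,"dz":12,"rx":0,"ry":0,"rz":-4},{"grip":0,"dx":0.6,"dy":-10.5,"dz":12,"rx":0,"ry":0,"rz":-8},{"grip":0,"dx":1,"dy":-15,"dz":12,"rx":0,"ry":0,"rz":-11.5},{"grip":0,"dx":1.4,"dy":-19.5,"dz":12,"rx":0,"ry":0,"rz":-11.5},{"grip":0,"dx":1.8,"dy":-24,"dz":12,"rx":0,"ry":0,"rz":-11.5}]'; python3 -m pendant '[{"grip":0,"dx":0.4,"dy":-4.5,"dz":0,"rx":0,"ry":0,"rz":0},{"grip":0,"dx":0.8,"dy":-9,"dz":0,"rx":0,"ry":0,"rz":0},{"grip":0,"dx":1.2,"dy":-13,"dz":0,"rx":0,"ry":0,"rz":0},{"grip":0,"dx":1.4,"dy":-15,"dz":0,"rx":0,"ry":0,"rz":0},{"grip":0,"dx":1.4,"dy":-15,"dz":0,"rx":0,"ry":0,"rz":0},{"grip":0,"dx":1.4,"dy":-15,"dz":0,"rx":0,"ry":0,"rz":0}]'
python3 -c "
from h import *
grab('wrist','w8')"
```

```text
time_s: 27.1
tcp_pos: [0.4699, -0.1172, 0.1074]
orientation: [[-0.998, -0.07, -0.0], [-0.07, 0.998, 0.0], [0.0, 0.0, -1.0]]
contact_force: [1.0, -0.4, -0.5]
grip_width: 0.296
grip_force: 30.0
time_s: 27.7
tcp_pos: [0.4838, -0.265, 0.1069]
orientation: [[-0.998, -0.069, -0.001], [-0.069, 0.998, 0.001], [0.001, 0.001, -1.0]]
contact_force: [-0.7, 0.7, -2.5]
grip_width: 0.293
grip_force: 30.0
```

View pics/w8.png

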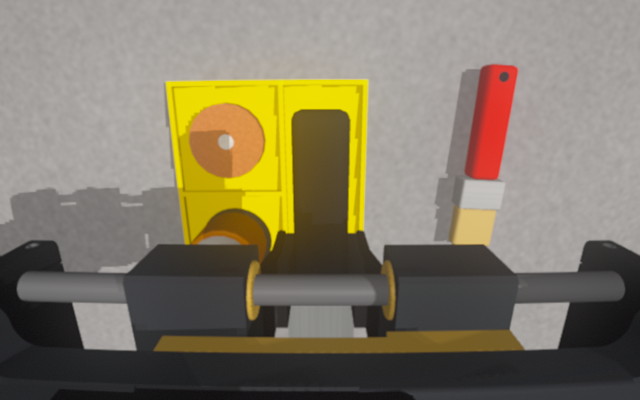

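The scraper is over the yellow long bay (edges x≈285–362, scraper centre 320), and the jar and disc stack are clear. Lowering.

```bash
python3 -m pendant '[{"grip":0,"dx":0.1,"dy":0.1,"dz":-4.5,"rx":0,"ry":0,"rz":0},{"grip":0,"dx":0.1,"dy":0.1,"dz":-8,"rx":0,"ry":0,"rz":0},{"grip":0,"dx":0.1,"dy":0.1,"dz":-10.5,"rx":0,"ry":0,"rz":0},{"grip":0,"dx":0.1,"dy":0.1,"dz":-11.3,"rx":0,"ry":0,"rz":0},{"grip":0,"dx":0.1,"dy":0.1,"dz":-11.6,"rx":0,"ry":0,"rz":0},{"grip":0,"dx":0.1,"dy":0.1,"dz":-11.6,"rx":0,"ry":0,"rz":0},{"grip":0,"dx":0.1,"dy":0.1,"dz":-11.6,"rx":0,"ry":0,"rz":0},{"grip":0,"dx":0.1,"dy":0.1,"dz":-11.6,"rx":0,"ry":0,"rz":0}]'
```

```text
time_s: 28.55
tcp_pos: [0.4862, -0.2644, -0.0076]
orientation: [[-0.997, -0.071, 0.002], [-0.071, 0.997, -0.0], [-0.002, -0.001, -1.0]]
contact_force: [-0.2, -0.3, -1.0]
grip_width: 0.293
grip_force: 30.0
```

Release, rise and retreat high towards the middle, then verify all placements.

```bash
python3 -m pendant '[{"grip":0,"dx":0,"dy":0,"dz":-0.1,"rx":0,"ry":0,"rz":0},{"grip":0.5,"dx":0,"dy":0,"dz":-0.1,"rx":0,"ry":0,"rz":0},{"grip":0.5,"dx":0,"dy":0,"dz":-0.1,"rx":0,"ry":0,"rz":0},{"grip":0.5,"dx":0,"dy":0,"dz":-0.1,"rx":0,"ry":0,"rz":0},{"grip":0.5,"dx":0,"dy":0,"dz":-0.1,"rx":0,"ry":0,"rz":0},{"grip":0.5,"dx":0,"dy":0,"dz":3,"rx":0,"ry":0,"rz":0},{"grip":0.5,"dx":0,"dy":0,"dz":7.5,"rx":0,"ry":0,"rz":0},{"grip":0.5,"dx":0,"dy":0,"dz":12,"rx":0,"ry":0,"rz":0}]'; python3 -m pendant '[{"grip":0.5,"dx":0,"dy":0,"dz":4,"rx":0,"ry":0,"rz":0},{"grip":0.5,"dx":0,"dy":3,"dz":8,"rx":0,"ry":0,"rz":0},{"grip":0.5,"dx":0,"dy":7,"dz":10,"rx":0,"ry":0,"rz":0},{"grip":0.5,"dx":0,"dy":11,"dz":10,"rx":0,"ry":0,"rz":0},{"grip":0.5,"dx":0,"dy":15,"dz":10,"rx":0,"ry":0,"rz":0},{"grip":0.5,"dx":0,"dy":19,"dz":10,"rx":0,"ry":0,"rz":0},{"grip":0.5,"dx":0,"dy":23,"dz":10,"rx":0,"ry":0,"rz":0},{"grip":0.5,"dx":0,"dy":25,"dz":10,"rx":0,"ry":0,"rz":0}]'
python3 -m pendant '[{"grip":0.5,"dx":0,"dy":0,"dz":0,"rx":0,"ry":0,"rz":0},{"grip":0.5,"dx":0,"dy":0,"dz":0,"rx":0,"ry":0,"rz":0},{"grip":0.5,"dx":0,"dy":0,"dz":0,"rx":0,"ry":0,"rz":0}]'
python3 - <<'E'
from h import *
trays={"B":((461,308),2),"Y":((491,-309),4)}
im=[]
for n in ("scene","side"):
    p,d,s=grab(n,n+"F"); P=cloud(n,d)
    im.append(p)
    m=((P[...,0]>.3)&(P[...,0]<.8)&(abs(P[...,1])<.5)&(P[...,2]>.0125)&(P[...,2]<.1)).astype(np.uint8)
    k,L,S,C=cv2.connectedComponentsWithStats(m,connectivity=4)
    for j in range(1,k):
        if S[j,4]<40: continue
        q=P[L==j]; top=np.percentile(q[:,2],95); w=q[q[:,2]>top-.006]
        r=cv2.minAreaRect((w[:,:2]*1000).astype(np.float32)); o=""
        for t,(c,a) in trays.items():
            v=np.array(r[0])-c; a=np.radians(a); v=[v[0]*np.cos(a)+v[1]*np.sin(a),-v[0]*np.sin(a)+v[1]*np.cos(a)]
            if abs(v[0])<100 and abs(v[1])<90: o=f"{t} local {np.round(v,1)}"
        print(n,C[j].round(),"top %.3f"%top,p[L==j].mean(0).round(),np.round(r[0],1),np.round(r[1],1),round(r[2],1),o)
a=cv2.resize(im[0][150:310,150:490],(800,376)); cv2.imwrite("pics/final.png",a[:,:,::-1])
E
```

```text
time_s: 29.35
tcp_pos: [0.4847, -0.2644, 0.1123]
orientation: [[-0.998, -0.07, -0.002], [-0.07, 0.998, 0.001], [0.002, 0.001, -1.0]]
contact_force: [1.3, 0.0, -0.4]
grip_width: 0.494
grip_force: 0.0
time_s: 30.15
tcp_pos: [0.485, -0.0107, 0.2115]
orientation: [[-0.997, -0.075, -0.0], [-0.075, 0.997, 0.001], [0.0, 0.001, -1.0]]
contact_force: [0.2, -0.1, -0.3]
grip_width: 0.501
grip_force: 0.0
time_s: 30.45
tcp_pos: [0.4853, -0.0164, 0.2115]
orientation: [[-0.998, -0.067, -0.0], [-0.067, 0.998, -0.001], [0.0, -0.001, -1.0]]
contact_force: [-0.2, -0.7, -0.5]
grip_width: 0.498
grip_force: 0.0
scene [432. 200.] top 0.066 [127. 116. 108.] [510.2 277.9] [58.9 59.3] 38.1 B local [ 48.1 -31.8]
scene [270. 208.] top 0.022 [191. 118.  97.] [ 449.4 -131.7] [ 33.7 151.5] 88.9 
scene [219. 219.] top 0.025 [89. 86. 79.] [ 463.7 -263.8] [96.6 23.8] 4.7 Y local [-24.1  47. ]
scene [187. 221.] top 0.065 [143. 110.  88.] [ 539.5 -336.6] [48.2 50.1] 62.2 Y local [ 46.5 -31. ]
scene [432. 243.] top 0.063 [134.  84.  81.] [651.  241.9] [57.8 59.1] 7.2 
scene [324. 276.] top 0.062 [ 44. 130. 126.] [733.3 -20.6] [56.7 59.8] 85.1 
side [299. 158.] top 0.065 [120. 107.  96.] [508.  274.7] [61.5 56.5] 81.8 B local [ 45.8 -34.9]
side [360. 159.] top 0.062 [130.  78.  72.] [650.  238.2] [60.1 55.8] 77.1 
side [412. 202.] top 0.062 [ 14. 120. 114.] [730.2 -25.4] [61.6 56.8] 82.9 
side [317. 242.] top 0.022 [186.  92.  71.] [ 448.3 -136. ] [148.2  38.7] 1.6 
side [358. 284.] top 0.065 [96. 84. 68.] [ 537.5 -341.5] [48.2 49.9] 17.6 Y local [ 44.1 -35.7]
side [331. 303.] top 0.019 [196. 113.  68.] [ 447.3 -345.7] [60.4 58.4] 54.4 Y local [-46.1 -33.6]
```

View pics/final.png

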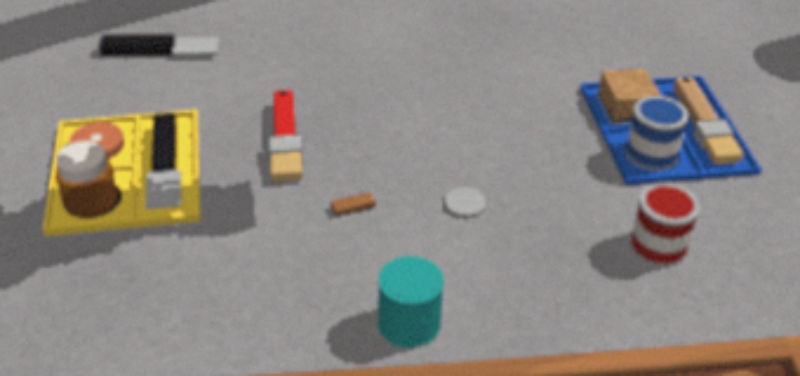

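The final picture shows the tin and jar upright in their bays, and the red items unmoved. Cork and brush merged with the tin in the depth, so I'm measuring those from the last wrist view.

```bash
python3 - <<'E'
from h import *
def loc(c):
    v=np.array(c)-(461,308); a=np.radians(2); return np.round([v[0]*np.cos(a)+v[1]*np.sin(a),-v[0]*np.sin(a)+v[1]*np.cos(a)],1)
src=[(n,n+"F",None) for n in ("scene","side")]+[("wrist","w7",1)]
for n,f,s in src:
    z=np.load(f"pics/{f}.npz"); P=cloud(n,z["d"],(z["T"],z["R"]) if s else None)
    X,Y,Z=P[...,0],P[...,1],P[...,2]
    for nm,m in (("cork",(Z>.034)&(Z<.044)&(X<.468)&(X>.35)&(Y>.22)&(Y<.32)),("brush",(Z>.015)&(Z<.03)&(Y>.325)&(Y<.4)&(X>.35)&(X<.56))):
        if m.sum()<40: continue
        r=cv2.minAreaRect((P[m][:,:2]*1000).astype(np.float32)); print(n,nm,m.sum(),loc(r[0]),np.round(r[1],1),round(r[2],1),np.percentile(Z[m],90).round(4))
E
```

```text
scene cork 250 [-43.9 -31.4] [62.9 54.4] 3.7 0.0401
scene brush 407 [ 6.8 47.9] [ 35.  150.2] 89.3 0.0258
side cork 176 [-46.3 -35. ] [59.7 65.7] 1.1 0.0397
side brush 166 [-21.3  43.6] [ 40.2 102.1] 88.9 0.0256
wrist cork 4127 [-46.  -32.4] [60.3 57.3] 2.3 0.0387
wrist brush 2138 [-33.1  45.5] [81.1 25.2] 2.5 0.0245
```

```bash
python3 -c "
from bench import ticket; print(ticket.hand_in())"
```

```text
the job is handed in; nothing more can be done
None
```

Both kits are made up and the job is handed in at about 31 s on the robot clock: all five items measured inside their bays, tin and jar upright on their pads, the red tin and red brush unmoved (the hand-in returned no verdict).

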